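Run the fingertips along a row of slide carriers to seat them

TASK

The five slide carriers in the aluminium tray stand a few millimetres proud: start at the end with the round post and trace along the row of thumb tabs with the fingertips, pressing each carrier down flush in turn to the end with the flat bar, then come away. Stay low in one pass, the fingertips within 2 cm of the tabs until the last carrier is home, and press lightly. Grip and raise nothing, do not touch the glass slides, and leave everything else where it stands.

Things in the scene. Friction and masses are not known exactly. Their poses are not given: they have to be found in the camera images.
- tray: Fixed aluminium tray, 260 mm long (y), x from -62 to +114 mm. Origin: on the bench under the middle of the carrier row, z up. Five carriers along y at 40 mm pitch, thumb tabs at x = -36 mm (robot side). End blocks at y = +-105 to +-130 mm, top 40 mm above the bench: flush tabs are level with it. Behind, at x = 64 to 114 mm, a ledge 30 mm high with small things on it.
- round_post: Upright round steel post, 22 mm across, 35 mm high, on the end block at the end where the row begins (this end varies). Origin: centre of its foot, 40 mm above the bench, at tray x = 20 mm. On the other end block, where the row ends, lies a flat steel bar, 76 x 20 x 12 mm.
- tab1 (a point): Middle of the top of carrier 1's grey thumb tab, at tray x = -36, y = 80 mm; 40 mm above the bench when flush, 43 to 45.5 mm at the start. The tab is 28 mm (x) by 36 mm (y): flat over the middle 10 mm in y, bevelled down about 6 mm in 13 mm to either side, so fingertips sliding along from tab to tab at flush height wedge each one down.
- carrier1 (a joint): How far carrier 1 (tray y = 80 mm) is pressed down, m: 0.012 is flush, 0.014 the bottom stop (2 mm below flush), 0.0065 to 0.009 at the start (standing proud), 0 raised right out. It slides straight down against about 2 N of friction, has no spring and stays where it is left.
- tab2 (a point): Middle of the top of carrier 2's grey thumb tab, at tray x = -36, y = 40 mm; 40 mm above the bench when flush, 43 to 45.5 mm at the start. The tab is 28 mm (x) by 36 mm (y): flat over the middle 10 mm in y, bevelled down about 6 mm in 13 mm to either side, so fingertips sliding along from tab to tab at flush height wedge each one down.
- carrier2 (a joint): How far carrier 2 (tray y = 40 mm) is pressed down, m: 0.012 is flush, 0.014 the bottom stop (2 mm below flush), 0.0065 to 0.009 at the start (standing proud), 0 raised right out. It slides straight down against about 2 N of friction, has no spring and stays where it is left.
- tab3 (a point): Middle of the top of carrier 3's grey thumb tab, at tray x = -36, y = 0 mm; 40 mm above the bench when flush, 43 to 45.5 mm at the start. The tab is 28 mm (x) by 36 mm (y): flat over the middle 10 mm in y, bevelled down about 6 mm in 13 mm to either side, so fingertips sliding along from tab to tab at flush height wedge each one down.
- carrier3 (a joint): How far carrier 3 (tray y = 0 mm) is pressed down, m: 0.012 is flush, 0.014 the bottom stop (2 mm below flush), 0.0065 to 0.009 at the start (standing proud), 0 raised right out. It slides straight down against about 2 N of friction, has no spring and stays where it is left.
- tab4 (a point): Middle of the top of carrier 4's grey thumb tab, at tray x = -36, y = -40 mm; 40 mm above the bench when flush, 43 to 45.5 mm at the start. The tab is 28 mm (x) by 36 mm (y): flat over the middle 10 mm in y, bevelled down about 6 mm in 13 mm to either side, so fingertips sliding along from tab to tab at flush height wedge each one down.
- carrier4 (a joint): How far carrier 4 (tray y = -40 mm) is pressed down, m: 0.012 is flush, 0.014 the bottom stop (2 mm below flush), 0.0065 to 0.009 at the start (standing proud), 0 raised right out. It slides straight down against about 2 N of friction, has no spring and stays where it is left.
- tab5 (a point): Middle of the top of carrier 5's grey thumb tab, at tray x = -36, y = -80 mm; 40 mm above the bench when flush, 43 to 45.5 mm at the start. The tab is 28 mm (x) by 36 mm (y): flat over the middle 10 mm in y, bevelled down about 6 mm in 13 mm to either side, so fingertips sliding along from tab to tab at flush height wedge each one down.
- carrier5 (a joint): How far carrier 5 (tray y = -80 mm) is pressed down, m: 0.012 is flush, 0.014 the bottom stop (2 mm below flush), 0.0065 to 0.009 at the start (standing proud), 0 raised right out. It slides straight down against about 2 N of friction, has no spring and stays where it is left.
- glass1 (a point): Glass slide with a stained film on carrier 1, 76 x 26 x 1.5 mm, lying from tray x = -22 to +54 mm, just behind the tab. Its upper face is 6.5 mm lower than its tab's top. This point: middle of its upper face. Not to be touched.
- glass2 (a point): Glass slide with a stained film on carrier 2, 76 x 26 x 1.5 mm, lying from tray x = -22 to +54 mm, just behind the tab. Its upper face is 6.5 mm lower than its tab's top. This point: middle of its upper face. Not to be touched.
- glass3 (a point): Glass slide with a stained film on carrier 3, 76 x 26 x 1.5 mm, lying from tray x = -22 to +54 mm, just behind the tab. Its upper face is 6.5 mm lower than its tab's top. This point: middle of its upper face. Not to be touched.
- glass4 (a point): Glass slide with a stained film on carrier 4, 76 x 26 x 1.5 mm, lying from tray x = -22 to +54 mm, just behind the tab. Its upper face is 6.5 mm lower than its tab's top. This point: middle of its upper face. Not to be touched.
- glass5 (a point): Glass slide with a stained film on carrier 5, 76 x 26 x 1.5 mm, lying from tray x = -22 to +54 mm, just behind the tab. Its upper face is 6.5 mm lower than its tab's top. This point: middle of its upper face. Not to be touched.
- vial: Small capped glass vial, 22 mm across, 45 mm high, standing on the tray's ledge. Bystander: leave it alone. Origin: centre of its underside.
- coverslip_box: White coverslip box, 28 x 44 x 18 mm, on the tray's ledge. Bystander: leave it alone. Origin: centre of its underside.
- oil_bottle: Small immersion-oil bottle, 32 mm across, 75 mm high, on the bench near the left front of the tray. Bystander: leave it alone. Origin: centre of its underside.
- tweezers: Steel tweezers, 116 mm long, 6 mm high, lying on the bench beyond the tray. Bystander: leave it alone. Origin: centre of its underside.
- tally_counter: Round steel hand tally counter, 52 mm across, 40 mm high, on the bench on the right. Bystander: leave it alone. Origin: centre of its underside.
- slide_box: White and red cardboard slide box, 102 x 86 x 30 mm, on the bench on the left. Bystander: leave it alone. Origin: centre of its underside.
- beaker: Glass beaker, 60 mm across, 70 mm high, on the bench on the right. Bystander: leave it alone. Origin: centre of its underside.

How it is judged:
By the outcome, as a careful person would: the job done as asked, in the order asked, and still so for the second after the job is handed in, with the robot touching nothing.
It also fails if it takes over 45 s, if anything falls off the work surface, if the arm or the gripper's body presses on something with over 40 N, if the wrist force passes 120 N, or if a joint passes its speed limit or range.

ROBOT

A 6-joint arm with a two-finger parallel gripper is mounted at the origin on the work surface. World frame = base frame: x ahead of the robot, y to its left, z up, the work surface at z = 0. Lengths are in mm, angles in rad, forces in N, time in s.
With the tool pointing down it reaches from about 275 to 750 mm from the base axis. Payload 10.2 kg.
Tool frame: the origin (TCP) lies at the very end of the fingers, on their centre line; the grasp point (between the pads) lies 19 mm behind it (ctrl.tcp_to_grasp is the distance from the TCP to the grasp point, in mm); z points along the fingers, x is the direction in which the jaws open and shut, and the axes are right-handed (so a half turn about z gives the same grasp; the last joint's range is limited). The gripper opens to 85 mm and grips with 20 to 120 N. Pads are 22 mm wide; open, the fingers measure 114 mm over their backs; the gripper's body (76 mm by 85 mm) begins 54 mm behind the grasp point. The pads swing forward as they close: fully open they stand 13 mm farther back than shut.
Start: joints at [0.985, 0.313, 1.498, -0, 1.331, -0.223], TCP at [186.332, 490.827, 231.294] pointing down, gripper open.
Joint ranges: [-2.94, 2.94], [-0.97, 2.17], [0.19, 2.56], [-1.23, 4.37], [0.02, 3.11], [-2.88, 2.88]. Speed limits (rad/s): [2.39, 2.39, 3.01, 3.14, 3.14, 3.14].

INTERFACE

Orientations are given as a unit quaternion [w, x, y, z].
In Python, from rig import monitor, vision, order, ctrl gives the robot as it stands. The module is installed in compiled form; this text tells all that it offers.
- The arm moves only by the shell command python3 -m pendant 'ROWS' [FORCE]. ROWS is JSON, a list that holds one entry, the list of rows, each a list of 5 numbers: the closure, from -1 (fully open) to 1 (shut), then the shift along the world's x, y, z in m, then the turn about the world's z in degrees. In form: [[[fingers, dx, dy, dz, spin], ...]]. A call has 1 to 20 rows; each row is the pose to reach, as a shift and turn from the pose commanded when the call began; what a row does not reach only later rows make up. A row lasts 1/10 s, in which the tool goes at most 50 mm and 8.59 degrees, less where a joint would pass 70% of its speed; a pose out of reach is approached as far as the arm can. A call with a gripper value outside its range is refused whole. The fingers move at their own pace and stop on an object; FORCE is the grip in N (left out, the last holds). Time passes only in rows, so rows that repeat a pose let the fingers close. It gives the time, the measured TCP pose, the force and the opening at its end, in the units of the state.
- monitor.sense(): the state, without advancing time (a new reading comes with each control period).
- vision.capture(name): name is "scene" or "top" or "wrist"; returns (picture, depth): 420x560x3 uint8, red, green, blue; 420x560 float32, mm along the optical axis (not along the pixel's ray), 0 where there is no reading.
- vision.camera_info(name): a dict with "fov_y" (degrees; the focal length in pixels is half the picture's height over the tangent of half this angle, whatever the lens; pixels are square), "cx", "cy" (the principal point, pixels), "R" (3x3) and "t" (3): a world point X has camera coordinates R X + t; the wrist camera has in their place "hand_eye" (4x4, takes a point from camera to tool coordinates, whose origin is the TCP and whose axes are the tool frame's). Camera axes: x right, y down, z forward; pixel columns grow to the right and rows downward; lengths in mm; the calibration is good to about 2 mm. A picture is of the moment at which its call begins: read the wrist's pose just before it. camera_info takes no time and is no camera call.
- order.finish_job(): hands the job in, once; it reports no verdict.
The state is a dict: "time_s": time; "joints": joint angles; "dq": joint speeds; "tau": joint torques, N m; "eef_pos": TCP position; "ee_rot": TCP orientation; "force": force on the tool from outside, world axes, zero at the start; "wrist_torque": the same for the moment, N m; "grip_width": opening from 0.0 (shut) to 1.0 (fully open).
Only numpy, scipy, OpenCV 4.12 (cv2) and the standard library are available. Lean on these libraries where they do the work, as an engineer would, in place of code of your own. Each camera call takes 0.05 s, during which the arm holds its last target.

## Working session

There is one attempt and no reset: what is moved stays moved. The work goes in short steps, Python scripts to look and compute and a shell command to move; the robot and the scene stay as the last step left them, time stands still between calls to the robot, and variables do not carry over. Pictures are saved under pics/ and viewed, and the job is handed in when it is done.

```bash
mkdir -p pics
cat > h.py <<'E'
import numpy as np, cv2
from rig import monitor, vision, order, ctrl
def K(n):
    c=vision.camera_info(n); f=210/np.tan(np.radians(c['fov_y']/2)); return c,f
E
python3 - <<'E'
from h import *
print(monitor.sense())
for n in ['scene','top','wrist']:
    p,d=vision.capture(n); cv2.imwrite(f'pics/{n}0.png',p[:,:,::-1]); np.savez(f'{n}0.npz',p=p,d=d); print(n,vision.camera_info(n))
E
```

```text
{'time_s': 0.0, 'joints': array([ 9.84578057e-01,  3.13478980e-01,  1.49845237e+00,  8.18373029e-06,
        1.33100888e+00, -2.23388551e-01]), 'dq': array([ 0.00076307,  0.00013787,  0.0003272 , -0.00010784,  0.00135038,
       -0.00100562]), 'tau': array([ 4.70417071e-04, -4.12263966e+01, -2.59740400e+01, -1.18694202e-04,
        4.12196678e-03,  3.96544770e-07]), 'eef_pos': array([186.1878159 , 490.59382047, 230.71449832]), 'ee_rot': array([ 2.46603242e-04,  8.23080297e-01,  5.67924617e-01, -6.27048458e-04]), 'force': array([-0.12492206,  0.68408497, -0.01124121]), 'wrist_torque': array([ 0.0014717 , -0.03857063,  0.03270357]), 'grip_width': 0.997157890570511}
scene {'fov_y': 46.21252482565234, 'cx': 281.4693690436127, 'cy': 207.05106355539885, 'R': array([[-0.85093051,  0.5250843 , -0.01427382],
       [ 0.36361702,  0.56921746, -0.73741043],
       [-0.37907774, -0.63267523, -0.6752941 ]]), 't': array([ 485.28137191, -166.52838078, 1528.44948853])}
top {'fov_y': 45.15276944246997, 'cx': 282.086541735931, 'cy': 206.3040271456359, 'R': array([[ 1.78716363e-02, -9.99837885e-01,  2.19260405e-03],
       [-9.95124444e-01, -1.80000388e-02, -9.69708211e-02],
       [ 9.69945677e-02, -4.48886639e-04, -9.95284810e-01]]), 't': array([  15.24000001,  571.94674505, 1383.62906915])}
wrist {'fov_y': 59.575222825198814, 'cx': 278.6975381194244, 'cy': 209.99329419360998, 'hand_eye': array([[ 9.99999796e-01, -6.03501326e-04, -2.08227862e-04,
        -1.23348042e-01],
       [ 6.38173479e-04,  9.53912571e-01,  3.00083987e-01,
        -7.60967442e+01],
       [ 1.75300908e-05, -3.00084059e-01,  9.53912762e-01,
        -1.41959727e+02],
       [ 0.00000000e+00,  0.00000000e+00,  0.00000000e+00,
         1.00000000e+00]])}
```

View pics/top0.png

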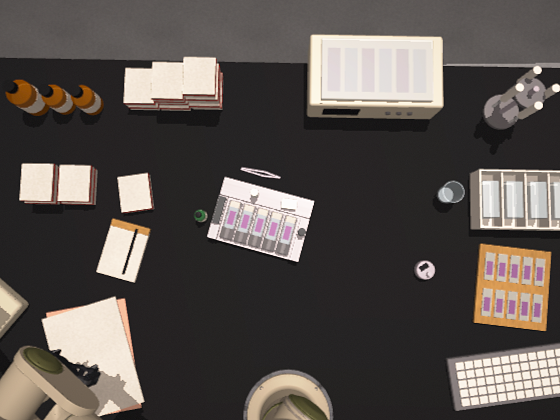

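View pics/scene0.png

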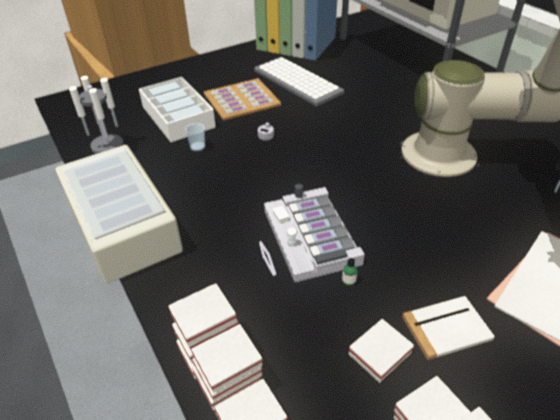

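View pics/wrist0.png

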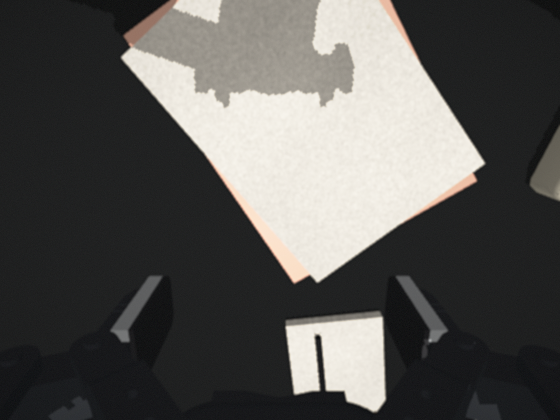

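Run:
```python
from h import *
p=np.load('top0.npz')['p'][:,:,::-1]; q=np.load('scene0.npz')['p'][:,:,::-1]
cv2.imwrite('pics/topz.png',cv2.resize(p[160:270,195:325],None,fx=6,fy=5.4,interpolation=cv2.INTER_CUBIC))
cv2.imwrite('pics/scenez.png',cv2.resize(q[175:295,250:375],None,fx=5,fy=5,interpolation=cv2.INTER_CUBIC))
```

```text
(no output)
```

View pics/topz.png

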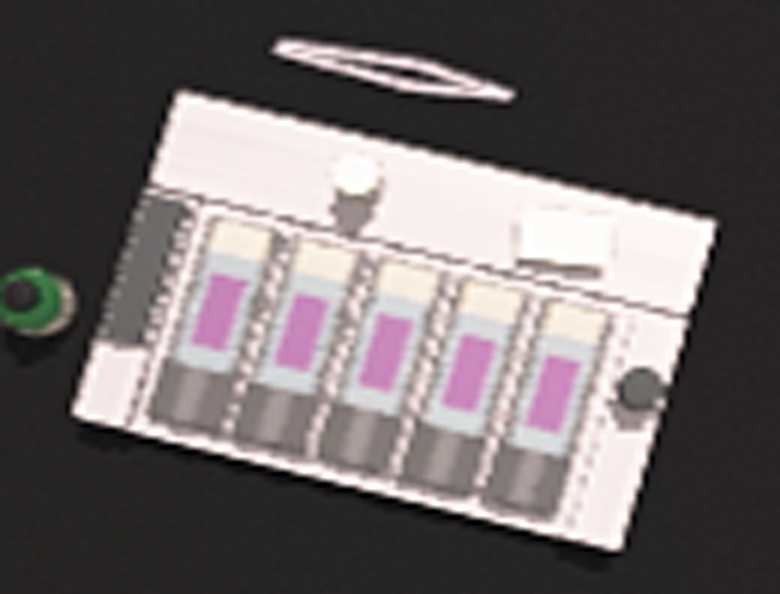

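View pics/scenez.png

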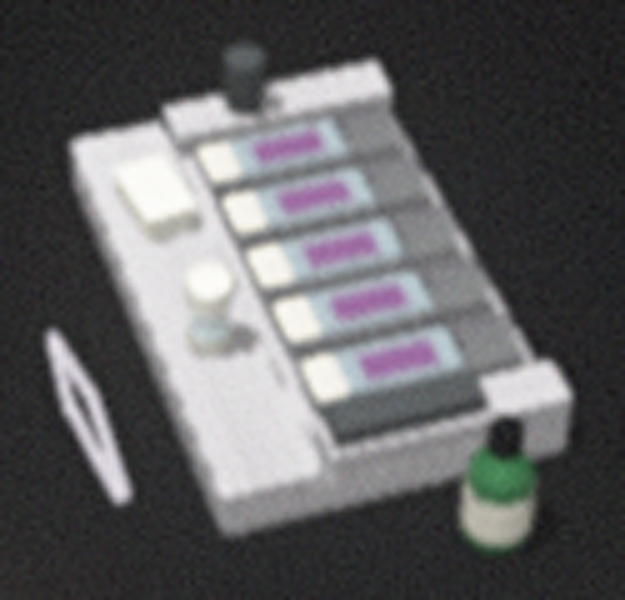

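```bash
cat >> h.py <<'E'
def ray_plane(c,f,uv,z,R=None,t=None):
    R=c['R'] if R is None else R; t=c['t'] if t is None else t
    d=R.T@np.array([(uv[0]-c['cx'])/f,(uv[1]-c['cy'])/f,1]); o=-R.T@t
    return o+d*(z-o[2])/d[2]
E
python3 - <<'E'
from h import *
c,f=K('top'); p=np.load('top0.npz')['p']
# magenta films
hsv=cv2.cvtColor(p,cv2.COLOR_RGB2HSV)
m=((hsv[...,0]>138)&(hsv[...,0]<165)&(hsv[...,1]>60)).astype(np.uint8)
n,l,s,ct=cv2.connectedComponentsWithStats(m)
P=[]
for i in range(1,n):
    if s[i,4]>20 and 200<ct[i][0]<320:
        X=ray_plane(c,f,ct[i],37.5); P.append(X); print(ct[i],s[i,4],X.round(1))
P=np.array(P); i=np.argsort(P[:,1]); P=P[i]; print(np.diff(P,axis=0).round(1), np.linalg.norm(P[-1]-P[0])/160)
yd=P[-1]-P[0]; print(np.degrees(np.arctan2(yd[1],yd[0])))
# outline corners
for nm,uv,z in [('backL',(195+178/6,160+92/5.4),30),('backR',(195+717/6,160+218/5.4),30),('frontL',(195+75/6,160+415/5.4),40),('frontR',(195+620/6,160+548/5.4),40),('postfoot',(195+638/6,160+395/5.4),75)]:
    print(nm,ray_plane(c,f,uv,z).round(1))
E
```

```text
[230.8115942  217.28985507] 69 [537.5 166.9  37.5]
[244.72058824 221.07352941] 68 [527.7 128.2  37.5]
[258.69117647 224.75      ] 68 [518.2  89.3  37.5]
[272.66176471 228.48529412] 68 [508.6  50.5  37.5]
[286.55882353 232.57352941] 68 [498.   11.9  37.5]
[[10.6 38.6  0. ]
 [ 9.6 38.8  0. ]
 [ 9.5 38.9  0. ]
 [ 9.8 38.8  0. ]] 0.999988196042844
75.69950768608494
backL [650.9 188.   30. ]
backR [589.7 -64.7  30. ]
frontL [482.2 229.3  40. ]
frontR [419.3 -21.7  40. ]
postfoot [495.5 -27.5  75. ]
```

```bash
python3 -m pendant '[[[1,0.028,-0.041,0,1],[1,0.056,-0.082,0,2],[1,0.085,-0.123,0,3],[1,0.113,-0.164,0,4],[1,0.142,-0.205,0,5],[1,0.170,-0.246,0,6.5],[1,0.199,-0.287,-0.01,6.5],[1,0.227,-0.328,-0.02,6.5],[1,0.256,-0.369,-0.03,6.5],[1,0.284,-0.411,-0.03,6.5],[1,0.284,-0.411,-0.03,6.5],[1,0.284,-0.411,-0.03,6.5],[1,0.284,-0.411,-0.03,6.5]]]' 20
cat > w.py <<'E'
from h import *
import sys
s=monitor.sense(); p,d=vision.capture('wrist'); cv2.imwrite(f'pics/{sys.argv[1]}.png',p[:,:,::-1]); np.savez(sys.argv[1]+'.npz',p=p,d=d,pos=s['eef_pos'],q=s['ee_rot'])
print({k:s[k] for k in ['time_s','eef_pos','ee_rot','force','grip_width']})
E
python3 w.py w1
```

```text
time_s: 1.45
eef_pos: [469.8, 80.6, 201.2]
ee_rot: [-0.0, 0.789, 0.614, -0.0]
force: [-0.4, -0.2, 0.2]
grip_width: -0.002
{'time_s': 1.45, 'eef_pos': array([469.77548449,  80.6332902 , 201.24693601]), 'ee_rot': array([-2.50981820e-04,  7.89312071e-01,  6.13992170e-01, -8.22626573e-05]), 'force': array([-0.36543035, -0.16016195,  0.22741721]), 'grip_width': -0.0022951007909662656}
```

View pics/w1.png

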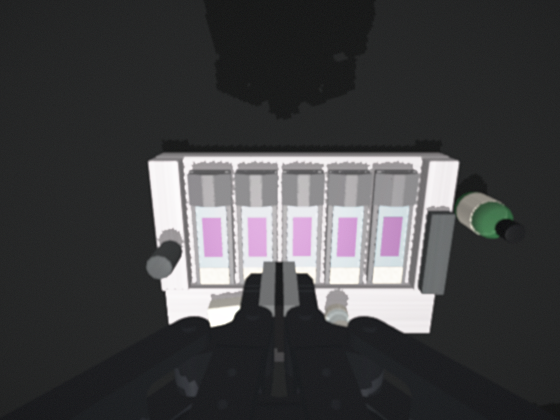

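```bash
cat > m.py <<'E'
from h import *
from scipy.spatial.transform import Rotation as Ro
import sys
z=np.load(sys.argv[1]+'.npz'); p=z['p'];c,f=K('wrist')
q=z['q']; Rt=Ro.from_quat([q[1],q[2],q[3],q[0]]).as_matrix(); H=c['hand_eye']
Rwc=Rt@H[:3,:3]; o=Rt@H[:3,3]+z['pos']
R=Rwc.T; t=-R@o
hsv=cv2.cvtColor(p,cv2.COLOR_RGB2HSV)
m=((hsv[...,0]>138)&(hsv[...,0]<165)&(hsv[...,1]>60)).astype(np.uint8)
n,l,s,ct=cv2.connectedComponentsWithStats(m)
P=[]
for i in range(1,n):
    if s[i,4]>100:
        X=ray_plane(c,f,ct[i],37.5,R,t); P.append(X); print(ct[i].round(1),X.round(1))
P=np.array(P); P=P[np.argsort(P[:,1])]; yd=P[-1]-P[0]; print(np.linalg.norm(yd[:2])/160,np.degrees(np.arctan2(yd[1],yd[0])))
a=float(np.arctan2(yd[1],yd[0])); ey=np.array([np.cos(a),np.sin(a)]); ex=np.array([ey[1],-ey[0]])
mid=P.mean(0)[:2]
T=lambda uv,zz:(lambda v:(round(float(v@ex),1),round(float(v@ey),1)))(ray_plane(c,f,uv,zz,R,t)[:2]-mid)
print('mid',mid.round(1))
g=cv2.cvtColor(p,cv2.COLOR_RGB2GRAY)
if len(sys.argv)>2:
    for u in (211,257,302,349,395): print(u,[int(v) for v in g[145:290:2,u]])
    for v in (162,190,240): print(v,[int(x) for x in g[v,145:470:2]])
# edges of the tray in tray coords relative to film mid
for nm,uv,zz in [('frontblkL',(149.5,158),40),('frontblkR',(459,158),40),('backL',(167,332),30),('backR',(433,333),30)]: print(nm,T(uv,zz))
E
python3 m.py w1 1
python3 - <<'E'
from h import *
p=np.load('w1.npz')['p'][:,:,::-1]
cv2.imwrite('pics/w1z.png',cv2.resize(p[140:340,140:470],None,fx=2.4,fy=2.4,interpolation=cv2.INTER_CUBIC))
E
```

```text
[211.9 236.8] [498.7  11.4  37.5]
[346.4 236.9] [528.5 128.   37.5]
[390.9 235.8] [537.3 166.7  37.5]
0.9997713391147022 76.06224070182019
mid [521.5 102. ]
211 [38, 29, 28, 37, 101, 139, 226, 245, 219, 155, 153, 157, 131, 91, 89, 149, 182, 182, 182, 181, 184, 184, 184, 184, 185, 184, 184, 184, 185, 185, 184, 220, 236, 236, 235, 236, 219, 186, 187, 187, 186, 187, 188, 187, 187, 186, 186, 186, 185, 185, 185, 185, 184, 183, 183, 186, 222, 235, 232, 233, 232, 234, 250, 249, 249, 251, 252, 251, 251, 240, 141, 142, 238]
257 [36, 27, 26, 40, 101, 140, 227, 244, 238, 170, 152, 157, 132, 93, 93, 164, 192, 191, 193, 192, 193, 192, 192, 193, 192, 192, 193, 193, 192, 192, 192, 223, 237, 236, 236, 236, 219, 196, 197, 197, 197, 196, 197, 196, 196, 195, 195, 195, 195, 194, 194, 193, 194, 192, 192, 196, 228, 236, 236, 236, 235, 243, 250, 253, 141, 28, 32, 30, 31, 32, 37, 31, 34]
302 [32, 27, 27, 39, 100, 139, 226, 243, 221, 156, 150, 156, 127, 90, 98, 172, 191, 189, 191, 191, 191, 191, 191, 190, 191, 191, 191, 191, 191, 191, 195, 228, 237, 237, 236, 235, 211, 194, 195, 194, 195, 194, 195, 193, 194,
[... 2679 characters left out ...]
36, 237, 204, 182, 177, 131, 232, 219, 182, 188, 232, 237, 229, 196, 193, 194, 195, 195, 195, 196, 196, 197, 230, 237, 221, 180, 182, 182, 243, 224, 180, 183, 222, 237, 233, 198, 194, 194, 192, 193, 193, 193, 192, 191, 224, 237, 237, 191, 178, 197, 223, 141, 167, 179, 170, 235, 236, 208, 182, 183, 181, 183, 182, 179, 180, 178, 192, 230, 234, 208, 170, 165, 150, 108, 157, 171, 170, 219, 226, 197, 167, 168, 166, 165, 165, 165, 163, 163, 172, 216, 220, 192, 159, 187, 200, 127, 107, 110, 154, 229, 133, 49, 58, 101, 111, 113, 112, 111, 112, 112, 112, 111, 112, 110, 83, 40, 42, 41, 41, 40, 38, 38, 40, 38]
frontblkL (-71.7, -140.4)
frontblkR (-70.2, 116.3)
backL (104.4, -145.9)
backR (107.2, 120.0)
```

View pics/w1z.png

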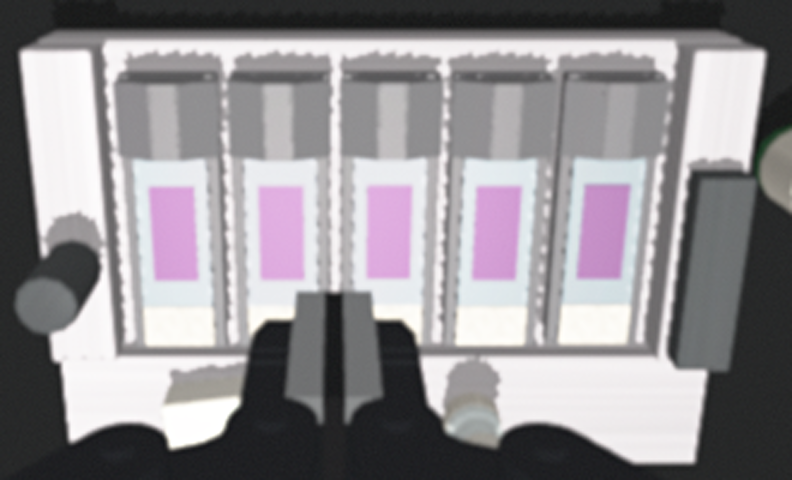

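```bash
cat >> m.py <<'E'
print('--tabs')
C=[]
for u in (207.5,256,302.5,351,398): # flat stripe centres at mid tab row
    a1=ray_plane(c,f,(u,174),44,R,t)[:2]; b1=ray_plane(c,f,(u,206.7),44,R,t)[:2]
    C.append((a1+b1)/2); print(((a1+b1)/2).round(1), np.linalg.norm(a1-b1).round(1))
C=np.array(C); d=C[-1]-C[0]; print('pitch',np.linalg.norm(d)/4,'ang',np.degrees(np.arctan2(d[1],d[0])),'mid',C.mean(0).round(1))
E
python3 m.py w1 | sed -n '/tabs/,$p'
```

```text
--tabs
[455.7  22.2] 28.4
[465.8  61.7] 28.4
[475.4  99.6] 28.4
[485.5 139.1] 28.4
[495.3 177.5] 28.5
pitch 40.05202340449265 ang 75.71952104299527 mid [475.5 100. ]
```

```bash
python3 -m pendant '[[[1,-0.008,-0.029,-0.03,0],[1,-0.0157,-0.0582,-0.06,0],[1,-0.0157,-0.0582,-0.1,0],[1,-0.0157,-0.0582,-0.13,0],[1,-0.0157,-0.0582,-0.145,0],[1,-0.0157,-0.0582,-0.145,0],[1,-0.0157,-0.0582,-0.145,0]]]'
python3 w.py w2
```

```text
time_s: 2.2
eef_pos: [454.8, 22.3, 57.0]
ee_rot: [0.0, 0.789, 0.614, 0.0]
force: [0.3, -0.0, 1.0]
grip_width: -0.002
{'time_s': 2.2, 'eef_pos': array([454.8203963 ,  22.34497117,  57.04189749]), 'ee_rot': array([3.16693805e-04, 7.89108417e-01, 6.14253797e-01, 2.80053096e-04]), 'force': array([ 0.34507845, -0.03982052,  0.96182999]), 'grip_width': -0.002498493539246754}
```

View pics/w2.png

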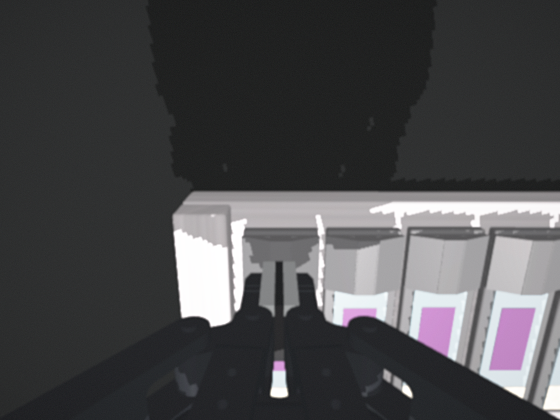

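```bash
python3 -m pendant '[[[1,0,0,-0.005,0],[1,0,0,-0.010,0],[1,0,0,-0.012,0],[1,0,0,-0.0135,0],[1,0,0,-0.015,0],[1,0,0,-0.015,0],[1,0,0,-0.015,0]]]'
python3 - <<'E'
from h import *
for i in range(3):
    s=monitor.sense(); print(s['eef_pos'].round(2),s['force'].round(2)); vision.capture('wrist')
E
```

```text
time_s: 2.95
eef_pos: [454.6, 21.6, 41.3]
ee_rot: [0.0, 0.79, 0.614, -0.0]
force: [0.6, 0.2, 0.4]
grip_width: 0.0
[454.6   21.58  41.27] [0.63 0.17 0.4 ]
[454.61  21.57  41.28] [0.2  0.24 0.09]
[454.62  21.57  41.29] [-0.55  0.13 -0.59]
```

```bash
python3 -m pendant '[[[1,0,0,-0.0005,0],[1,0,0,-0.001,0]]]'; python3 -m pendant '[[[1,0,0,-0.0003,0],[1,0,0,-0.0006,0]]]'
python3 w.py w3
python3 - <<'E'
from h import *
p=np.load('w3.npz')['p'][:,:,::-1]
cv2.imwrite('pics/w3z.png',cv2.resize(p[180:320,150:400],None,fx=3.2,fy=3.2,interpolation=cv2.INTER_CUBIC))
E
```

```text
time_s: 3.3
eef_pos: [454.7, 21.6, 40.3]
ee_rot: [0.0, 0.79, 0.614, 0.0]
force: [0.1, -0.1, 2.0]
grip_width: 0.003
time_s: 3.5
eef_pos: [454.7, 21.6, 39.7]
ee_rot: [0.0, 0.79, 0.614, 0.0]
force: [-0.1, -0.2, 1.9]
grip_width: 0.002
{'time_s': 3.5, 'eef_pos': array([454.68377037,  21.59776844,  39.71690936]), 'ee_rot': array([5.72958713e-05, 7.89548433e-01, 6.13688250e-01, 2.35401032e-05]), 'force': array([-0.13085081, -0.1632231 ,  1.86130342]), 'grip_width': 0.0018757627476228163}
```

View pics/w3z.png

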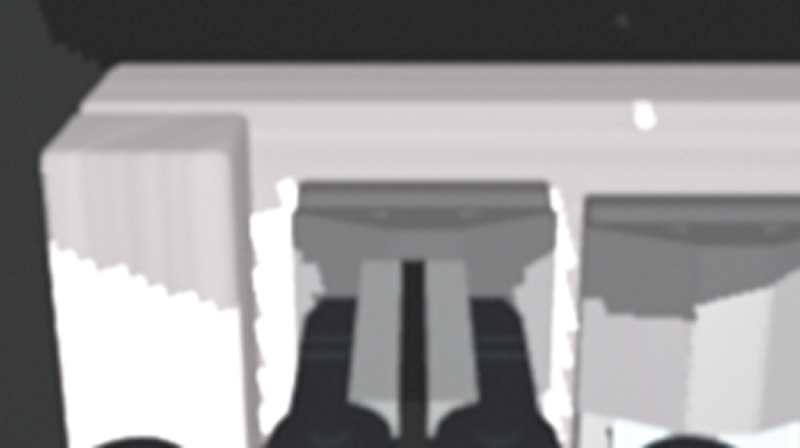

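Run:
```python
from h import *
for i in range(3):
    s=monitor.sense(); print(s['eef_pos'].round(2),s['force'].round(2)); vision.capture('wrist')
p,d=vision.capture('wrist')
c,f=K('wrist')
from scipy.spatial.transform import Rotation as Ro
q=s['ee_rot'];Rt=Ro.from_quat([q[1],q[2],q[3],q[0]]).as_matrix();H=c['hand_eye']
def W(u,v): 
    X=np.array([(u-c['cx'])/f,(v-c['cy'])/f,1])*d[v,u]; return (Rt@(H[:3,:3]@X+H[:3,3])+s['eef_pos']).round(1)
for nm,u,v in [('block',172,240),('block',200,235),('block',215,268),('tab5',262,252),('tab5 flat',279,255),('tab5flat',279,250),('tab5flat',275,248),('tab4flat',372,265),('tab4flat',376,272),('tip',268,265),('tip',292,265)]: print(nm,d[v,u],W(u,v))
```

```text
[454.69  21.59  39.67] [-0.18  0.01  1.81]
[454.68  21.58  39.68] [ 0.13 -0.34  0.74]
[454.67  21.61  39.69] [ 0.36 -0.39  1.13]
block 153.71199 [426.1 -17.5  38.8]
block 153.04465 [426.9  -5.4  38.8]
block 158.37941 [443.3  -4.1  38.1]
tab5 0.0 [380.9  40.2 181.6]
tab5 flat 155.74657 [443.8  24.3  38.8]
tab5flat 154.59747 [441.4  24.9  39.2]
tab5flat 156.97916 [441.1  23.2  36.8]
tab4flat 151.3648 [455.4  60.9  44.1]
tab4flat 151.7076 [458.6  61.9  44.6]
tip 146.74118 [442.8  20.   48.3]
tip 148.23732 [445.8  29.2  46.9]
```

```bash
python3 -m pendant '[[[1,0.0012,0.0048,-0.0002,0],[1,0.0025,0.0097,-0.0002,0],[1,0.0037,0.0145,-0.0002,0],[1,0.0049,0.0194,-0.0002,0],[1,0.0062,0.0242,-0.0002,0],[1,0.0074,0.0291,-0.0002,0],[1,0.0086,0.0339,-0.0002,0],[1,0.0099,0.0388,-0.0002,0],[1,0.0099,0.0388,-0.0002,0]]]'
python3 w.py w4
```

```text
time_s: 4.65
eef_pos: [464.7, 61.2, 39.5]
ee_rot: [-0.0, 0.789, 0.614, 0.0]
force: [-0.6, 1.4, 1.6]
grip_width: -0.003
{'time_s': 4.65, 'eef_pos': array([464.70585004,  61.16979006,  39.50562678]), 'ee_rot': array([-8.68093551e-05,  7.89406047e-01,  6.13871335e-01,  2.61606948e-04]), 'force': array([-0.58066924,  1.40096796,  1.61869352]), 'grip_width': -0.002990370195595266}
```

View pics/w4.png

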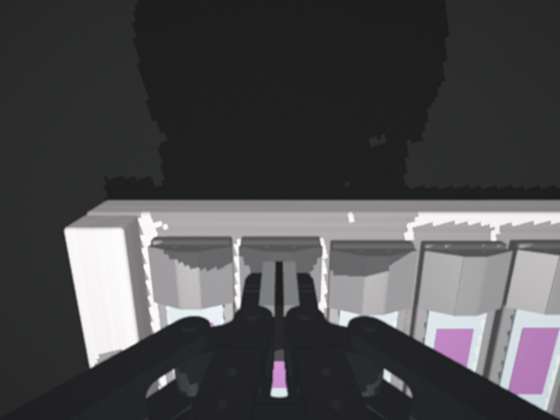

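The wrist view shows tabs 5 and 4 down, with the tips (about 279, 265) centred on tab 4 and clear of the glass. The force is low, so I'll carry on.

```bash
python3 -m pendant '[[[1,0.0012,0.0048,0,0],[1,0.0025,0.0097,0,0],[1,0.0037,0.0145,0,0],[1,0.0049,0.0194,0,0],[1,0.0062,0.0242,0,0],[1,0.0074,0.0291,0,0],[1,0.0086,0.0339,0,0],[1,0.0099,0.0388,0,0],[1,0.0111,0.0436,0,0],[1,0.0124,0.0484,0,0],[1,0.0136,0.0533,0,0],[1,0.0148,0.0581,0,0],[1,0.0161,0.0630,0,0],[1,0.0173,0.0678,0,0],[1,0.0185,0.0727,0,0],[1,0.0198,0.0775,0,0],[1,0.0198,0.0775,0,0]]]'
python3 -m pendant '[[[1,0.0012,0.0048,0,0],[1,0.0025,0.0097,0,0],[1,0.0037,0.0145,0,0],[1,0.0049,0.0194,0,0],[1,0.0062,0.0242,0,0],[1,0.0074,0.0291,0,0],[1,0.0086,0.0339,0,0],[1,0.0099,0.0388,0,0],[1,0.0099,0.0388,0,0]]]'
python3 w.py w5
```

```text
time_s: 6.4
eef_pos: [484.5, 138.7, 39.5]
ee_rot: [-0.0, 0.789, 0.614, 0.0]
force: [0.7, 1.0, 1.6]
grip_width: -0.002
time_s: 7.3
eef_pos: [494.4, 177.5, 39.5]
ee_rot: [-0.0, 0.789, 0.614, 0.0]
force: [-0.0, 1.5, 1.2]
grip_width: 0.004
{'time_s': 7.3, 'eef_pos': array([494.42484833, 177.49529124,  39.5015777 ]), 'ee_rot': array([-7.25279921e-05,  7.89404093e-01,  6.13873816e-01,  3.33283225e-04]), 'force': array([-0.02396249,  1.49637592,  1.24423013]), 'grip_width': 0.0037054208028257404}
```

View pics/w5.png

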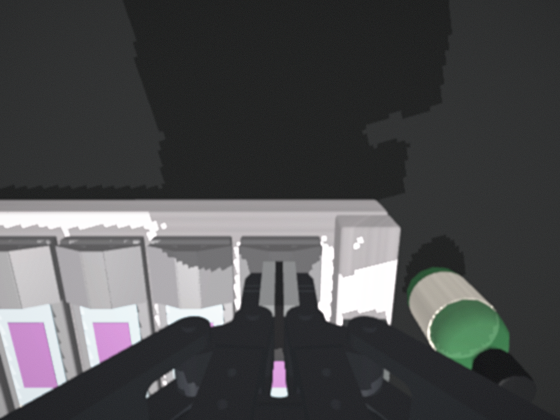

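```bash
cat > dz.py <<'E'
from h import *
import sys
from scipy.spatial.transform import Rotation as Ro
z=np.load(sys.argv[1]+'.npz'); d=z['d'];c,f=K('wrist');q=z['q'];Rt=Ro.from_quat([q[1],q[2],q[3],q[0]]).as_matrix();H=c['hand_eye']
v,u=np.mgrid[:420,:560]; X=np.stack([(u-c['cx'])/f*d,(v-c['cy'])/f*d,d],-1)
W=(X@H[:3,:3].T+H[:3,3])@Rt.T+z['pos']
a=np.radians(75.7); ey=np.array([np.cos(a),np.sin(a)]);ex=np.array([ey[1],-ey[0]])
o=np.array([475.5,100.])+36*ex
L=W[...,:2]-o; tx=L@ex; ty=L@ey; ok=d>0
for nm,x0,x1,y0 in [('tab1',-47,-27,80),('tab2',-47,-27,40),('tab3',-47,-27,0),('tab4',-47,-27,-40),('tab5',-47,-27,-80),('blk+',-58,-40,117),('blk-',-58,-10,-117)]:
    k=ok&(tx>x0)&(tx<x1)&(abs(ty-y0)<3.5)&(W[...,2]>30)&(W[...,2]<50)
    print(nm,k.sum(),np.median(W[...,2][k]).round(2) if k.any() else None)
E
python3 dz.py w4; echo; python3 dz.py w5; echo; python3 dz.py w1
```

```text
tab1 159 42.85
tab2 718 43.88
tab3 709 43.16
tab4 57 38.75
tab5 672 38.8
blk+ 0 None
blk- 1591 39.37

tab1 64 38.83
tab2 669 38.77
tab3 667 38.8
tab4 458 38.74
tab5 0 None
blk+ 645 39.33
blk- 0 None

tab1 189 42.84
tab2 189 43.85
tab3 197 43.09
tab4 189 44.03
tab5 193 44.45
blk+ 173 39.36
blk- 442 39.31
```

```bash
python3 -m pendant '[[[1,0,0,0.005,0],[1,0,0,0.02,0],[1,0,0,0.05,0],[1,0,0,0.09,0],[1,0,0,0.13,0],[1,-0.01,-0.04,0.16,0],[1,-0.02,-0.078,0.16,0],[1,-0.02,-0.078,0.16,0],[1,-0.02,-0.078,0.16,0],[1,-0.02,-0.078,0.16,0]]]'
python3 w.py w6; python3 dz.py w6
python3 - <<'E'
from h import *
p,d=vision.capture('top'); cv2.imwrite('pics/top1.png',p[:,:,::-1])
a=np.load('top0.npz')['p']; print(cv2.absdiff(a,p)[150:280,190:330].max(2).mean())
E
```

```text
time_s: 8.35
eef_pos: [474.2, 99.3, 199.3]
ee_rot: [-0.0, 0.789, 0.614, -0.0]
force: [-0.2, 0.3, -0.5]
grip_width: 0.008
{'time_s': 8.35, 'eef_pos': array([474.2212881 ,  99.26776983, 199.33694486]), 'ee_rot': array([-2.22756096e-04,  7.89434817e-01,  6.13834353e-01, -8.81700245e-05]), 'force': array([-0.23142964,  0.3203477 , -0.54764809]), 'grip_width': 0.007616163093009641}
tab1 188 38.68
tab2 188 38.61
tab3 180 38.83
tab4 188 38.75
tab5 186 38.59
blk+ 177 39.32
blk- 443 39.34
24.156483516483515
```

View pics/w6.png

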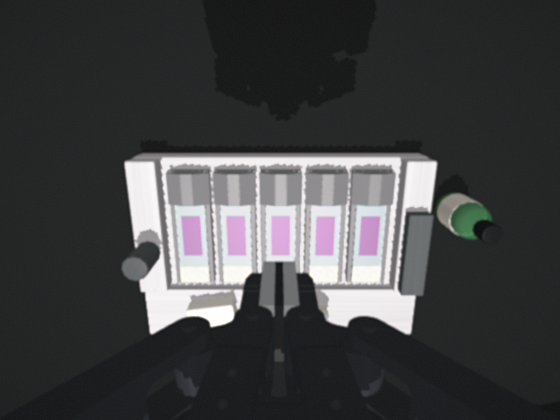

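View pics/top1.png

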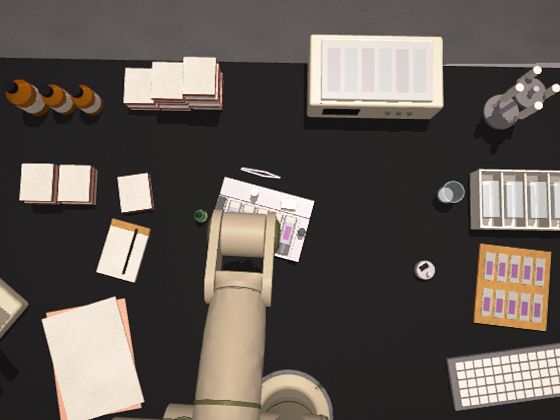

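The final pictures show all five tabs level and the post, bar, bottle, vial, box and tweezers where they were. The arm is clear, so I'm handing in.

```bash
python3 -c "
from rig import order; print(order.finish_job())"
```

```text
the job is handed in; nothing more can be done
None
```

All five carriers are pressed down, in order from the round post (carrier 5, the −y end) to the flat bar (carrier 1), and the job is handed in. I shut the fingers and pressed carrier 5 straight down. Then I slid along the tabs in one low pass at z = 39.5 mm and lifted away. It was handed in at about 8.4 s on the robot's clock.

**Carrier heights:** the wrist camera's depth readings put the tabs 42.8–44.5 mm high at the start and 38.6–38.8 mm at the end. The end blocks, which are 40 mm high, read 39.3 mm, so the tabs are about 0.5–0.7 mm below exact flush. That is past flush but still above the 2 mm bottom stop.

**Force:** the readings at the end of each move never exceeded about 2 N. The force was not sampled during the slides themselves.

**Surroundings:** in the final pictures the things on the bench and the visible parts of the tray stand where they were. The arm hides part of the tray from the top camera and the fingers hide part of the ledge from the wrist camera, so the vial was only partly visible. The overall top-image comparison was no use as a check, because the arm was in the picture.

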